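# Clamp a reference bar with the click-ratchet knob

### The arm

A 6-joint arm with a two-finger parallel gripper is mounted at the origin on the work surface. World frame = base frame: x ahead of the robot, y to its left, z up, the work surface at z = 0. Lengths are in m, angles in rad, forces in N, time in s.
With the tool pointing down it reaches from about 0.325 to 0.775 m from the base axis. Payload 9.3 kg.
Tool frame: the origin (TCP) lies on the centre line of the jaws, within the pads' length; the fingertips stand r.tcp_to_tips ahead of it and the grasp point (between the pads) lies 11 mm behind it (r.tcp_to_tips is the distance from the TCP to the fingertips, in m); z points along the fingers, y is the line along which they close (so a half turn about z gives the same grasp; the last joint's range is limited). The gripper opens to 85 mm and grips with 20 to 120 N. Pads are 22 mm wide; open, the fingers measure 114 mm over their backs; the gripper's body (76 mm by 85 mm) begins 54 mm behind the grasp point. The pads swing forward as they close: fully open they stand 13 mm farther back than shut.
Start: joints at [-0.153, 0.259, 0.021, 1.334, 0, 1.418], TCP at [0.55, -0, 0.239] pointing down, gripper open.
Joint ranges: [-3.04, 3.04], [-0.91, 1.82], [-1.04, 1.36], [-1.92, 1.95], [-1.52, 1.45], [-3.14, 3.14]. Speed limits (rad/s): [2.22, 2.22, 2.79, 3.14, 3.14, 3.14].

### API

Orientations are given as a unit quaternion [w, x, y, z].
In Python, from station import r gives the robot as it stands. The module is installed in compiled form; this text tells all that it offers.
- The arm moves only by the tool drive_tool, never from a script. Its argument "targets" is a list of rows, each a list of 7 numbers: the shift along the tool's x, y, z in m, then the turn, a rotation vector about the tool's x, y, z in rad, then the opening, from 0 (shut) to 1 (fully open). In form: [[tx, ty, tz, rx, ry, rz, jaw], ...]. A call has exactly 8 rows; each row shifts and turns the commanded pose from where the row before left it, along the tool's axes as they then stand; what a row does not reach is not made up. A row lasts 1/8 s, in which the tool goes at most 62.5 mm and 10.7 degrees, less where a joint would pass 70% of its speed; a pose out of reach is approached as far as the arm can. A call is refused whole if a number of a shift passes 0.0625 or a number of a turn 0.188, either way. A call with a gripper value outside its range is refused whole. The fingers move at their own pace and stop on an object; "force" is the grip in N (left out, the last holds). Time passes only in rows, so rows that do not move let the fingers close, or fill a call up. It gives the time, the measured TCP pose, the force and the opening at its end, in the units of the state.
- r.observe(): the state, without advancing time (a new reading comes with each control period).
- r.grab_frame(name): name is "scene" or "side" or "wrist"; returns (picture, depth): 420x560x3 uint8, blue, green, red; 420x560 float32, m along the optical axis (not along the pixel's ray), 0 where there is no reading.
- r.calibration(name): a dict with "mtx" (3x3 intrinsics, pixels), "extrinsics" (4x4, takes a point from camera to world coordinates). Camera axes: x right, y up, looking along -z (the intrinsics and any distortion apply to the point x, -y, -z); pixel columns grow to the right and rows downward; lengths in m; the calibration is good to about 2 mm. A picture is of the moment at which its call begins: read the wrist's pose just before it. calibration takes no time and is no camera call; for the wrist camera it gives the pose at the moment of the call.
- r.hand_in(): hands the job in, once; it reports no verdict.
The state is a dict: "time": time; "qpos": joint angles; "joint_vel": joint speeds; "tau": joint torques, N m; "tcp_pos": TCP position; "tcp_rot": TCP orientation; "wrist_force": force on the tool from outside, world axes, zero at the start; "torque": the same for the moment, N m; "grip_width": opening from 0.0 (shut) to 1.0 (fully open).
Only numpy, scipy, OpenCV 4.12 (cv2) and the standard library are available. Lean on these libraries where they do the work, as an engineer would, in place of code of your own. Each camera call takes 0.05 s, during which the arm holds its last target. There are 200 camera calls.

### The job

Lay the steel reference bar lengthwise and centred on the clamp's anvil and slide it in under the foot until its end rests fully home and square against the red stop, without ramming it. Then turn the blue ratchet knob clockwise until it slips and has clicked two or three times, no more, so that the bar is left clamped. Leave the jar, the weight and the knife alone.

Things in the scene. Friction and masses are not known exactly. Their poses are not given: they have to be found in the camera images.
- bar: loose steel bar, 120 (x) by 30 (y) by 16 mm high, 0.45 kg, with a yellow band round its middle; both ends are alike; slides on the anvil with 3 to 6 N, more to start it. Origin: centre of its underside; x along its length. Starts lying on the table.
- anvil: aluminium slab on the fixed clamp. Frame: x along the slab towards the red stop (the way the bar goes in), z up, origin on the screw's axis at the slab's underside, 12 mm above the table. The slab reaches from x = -144 to 25 mm, y = -30 to 30 mm and is 18 mm thick: its top is 30 mm above the table. A bar fully home has its centre at x = -35, y = 0 mm.
- clamp: the fixed clamp; same axes as the anvil, origin on the table under the screw's axis. Base plate 12 mm thick, x = -155 to 80, y = -75 to 75 mm. Bridge: posts at y = -55 and 55 mm, crossbar x = -17 to 17, y = -63 to 63, z = 78 to 98 mm. Under it hangs the foot, a steel disc 22 mm wide on the axis; it starts 0.8 to 4.5 mm above a bar's top (differs, not measured).
- stop: red end stop of the clamp, 46 mm wide, its top 52 mm above the table. Origin: lower middle of the face that the bar must touch, 26 mm above the table and 25 mm beyond the screw's axis; same axes as the anvil. Rigid: slide the bar on to it with a light push only, under 20 N.
- knob_top (a point): centre of the top of the dark blue fluted ratchet knob, 135 mm above the table, on the screw's vertical axis. The knob is a cylinder 52 mm wide and 30 mm high, its underside 7 mm above the crossbar; a white line on top runs along the point's -x. It neither rises nor sinks as it turns.
- ratchet (a joint): slip of the knob on its screw, rad, clockwise positive, 0 at the start; a click is 0.393 rad. Clockwise, the knob first drives the screw (0.09 N m, this stays near 0, the sprung foot sinks 20 mm a turn); on the bar the moment climbs in about 1 rad to some 0.2 N m, then it clicks: in all 1.3 to 3 rad to the first click. Let go, it springs to the nearest click; the screw holds. Anticlockwise loosens.
- jar: bystander: sample jar with a blue cap, 56 mm across, 70 mm high; origin at the centre of its underside
- weight: bystander: brass weight, 38 mm across, 58 mm high; origin at the centre of its underside
- knife: bystander: yellow closed utility knife, 110 by 26 by 20 mm plus a blunt nose 20 mm long at +x; origin at the centre of its underside
Not all that is in view belongs to the job. Several things have the shape of the bar; the one meant has the colours described above.

How it is judged:
On the way, in this order (a step that is already met when the one before it is completed fails the run):
1. the bar lies on the anvil, centred and square, home against the stop (x of bar in the frame of anvil between -0.037 and -0.031 m and y of bar in the frame of anvil between -0.008 and 0.008 m and z of bar in the frame of anvil between 0.015 and 0.021 m and angle between the x axis of bar and the x axis of anvil, either way round below 0.1 rad), for 0.2 s.
2. with the bar home and clamped, the knob has slipped at least two clicks (all of step 1 and contact force between bar and anvil above 9 N and value of joint ratchet above 0.66 rad), for 0.2 s.
At the end, for the whole second after the job is handed in: the bar lies at rest on the anvil, its end within 2 mm of the stop, within 8 mm of the middle line and 0.1 rad of square, pressed on the anvil with more than 9 N, and the ratchet has slipped two or three clicks (0.66 to 1.33 rad) (all of step 2 and value of joint ratchet below 1.33 rad and linear speed of bar below 0.01 m/s); the robot touches nothing.
It fails at once if the bar is rammed against the stop (over 20 N) (contact force between bar and stop above 20 N).
It fails at once if the ratchet is run on past three clicks (value of joint ratchet above 1.33 rad).
It fails at once if the jar is moved by more than 15 mm (distance of jar from where it was at the start of the episode above 0.015 m).
It fails at once if the weight is moved by more than 15 mm (distance of weight from where it was at the start of the episode above 0.015 m).
It fails at once if the knife is moved by more than 15 mm (distance of knife from where it was at the start of the episode above 0.015 m).
It also fails if it takes over 70 s, if anything falls off the work surface, if the arm or the gripper's body presses on something with over 40 N, if the wrist force passes 120 N, or if a joint passes its speed limit or range.

## Working session

There is one attempt and no reset: what is moved stays moved. The work goes in short steps, Python scripts to look and compute and a tool call to move; the robot and the scene stay as the last step left them, time stands still between calls to the robot, and variables do not carry over. Pictures are saved under pics/ and viewed, on a budget of 10 in all, crops included, one or two more only if the job needs it, and the job is handed in when it is done.

Besides the shell and the picture viewer there is one more tool, called in YAML: its name, and indented under it one key for each argument. drive_tool: Moves the arm, as the interface text tells. Its arguments: {"type":"object","properties":{"targets":{"type":"array"},"force":{"type":"number"}},"required":["targets"]}

```bash
mkdir -p pics; cat > h.py <<'E'
import numpy as np, cv2
from station import r
def snap(n,f):
    c=r.calibration(n); p,d=r.grab_frame(n); cv2.imwrite(f'pics/{f}.png',p); np.savez(f'{f}.npz',d=d,K=c['mtx'],E=c['extrinsics']); return p,d,c
def world(f,u,v,z=None):
    a=np.load(f'{f}.npz'); K,E=a['K'],a['E']
    ray=np.array([(u-K[0,2])/K[0,0],-(v-K[1,2])/K[1,1],-1.])
    if z is None: s=a['d'][int(v),int(u)]
    else: s=(z-E[2,3])/(E[:3,:3]@ray)[2]
    return E[:3,:3]@(ray*s)+E[:3,3]
E
python3 - <<'E'
from h import *
for n in('scene','side'):
    p,d,c=snap(n,n+'0'); print({k:(np.round(v,3).tolist() if hasattr(v,'shape') else v) for k,v in c.items()})
print(r.observe(), r.tcp_to_tips)
E
```

```text
{'mtx': [[488.767, 0.0, 288.515], [0.0, 488.767, 212.533], [0.0, 0.0, 1.0]], 'extrinsics': [[0.82, -0.474, 0.321, 0.965], [0.572, 0.684, -0.453, -0.612], [-0.004, 0.555, 0.832, 1.186], [0.0, 0.0, 0.0, 1.0]]}
{'mtx': [[406.365, 0.0, 278.589], [0.0, 406.365, 210.823], [0.0, 0.0, 1.0]], 'extrinsics': [[-0.995, 0.076, -0.063, 0.458], [-0.098, -0.665, 0.74, 0.835], [0.014, 0.743, 0.669, 0.849], [0.0, 0.0, 0.0, 1.0]]}
{'time': 0.1, 'qpos': array([-1.52574305e-01,  2.59150519e-01,  2.08441299e-02,  1.33374375e+00,
       -1.50268084e-05,  1.41818934e+00]), 'joint_vel': array([-2.30745412e-04, -3.59103762e-03,  3.49264580e-05, -5.85591325e-04,
        1.78779987e-03,  2.01347384e-03]), 'tau': array([ 3.14176716e-03, -5.56694484e+01,  3.45071769e+01,  1.17344077e-02,
       -2.28166823e-04,  1.16645586e-05]), 'tcp_pos': array([5.49745148e-01, 4.42711113e-05, 2.38721240e-01]), 'tcp_rot': array([-5.01074656e-04,  7.07095084e-01,  7.07118200e-01, -3.76817526e-04]), 'wrist_force': array([ 0.90127346,  0.35210375, -0.20054413]), 'torque': array([-0.02829004,  0.01538599, -0.02544515]), 'grip_width': 0.9983535528174112} 0.008
```

View pics/scene0.png

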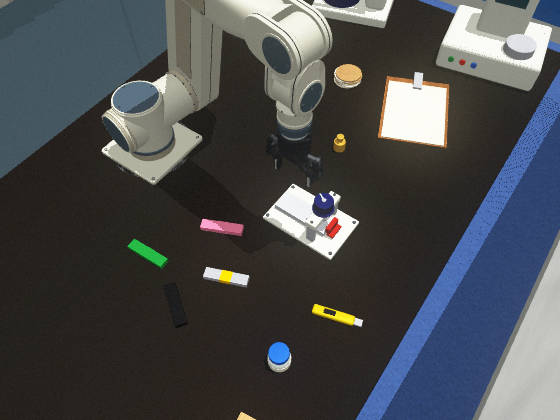

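View pics/side0.png

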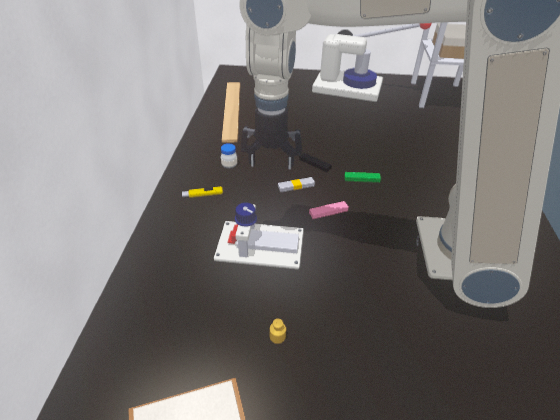

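The scene view shows the bar with its yellow band at about (226,277), the clamp base at (312,220), the knob at (323,203) and the stop at (333,229). The jar is at (280,357), the knife at (336,315) and the brass weight at (340,143). I'll enlarge the part with the bar and clamp.

```bash
python3 - <<'E'
from h import *
p=cv2.imread('pics/scene0.png')[175:295,195:365]
cv2.imwrite('pics/crop1.png',cv2.resize(p,None,fx=4.7,fy=4.7,interpolation=cv2.INTER_CUBIC))
for n,u,v,z in[('bar',226,277,.016),('barL',204,274,.016),('barR',249,281,.016),('knob',323,202,.135),('jar',280,357,.07),('knife',336,315,.02),('weight',340,143,.05)]: print(n,world('scene0',u,v,z).round(4),world('scene0',u,v).round(4))
for n,u,v,z in[('bar',296,185,.016),('knob',246,212,.135)]: print(n,world('side0',u,v,z).round(4),world('side0',u,v).round(4))
E
```

```text
bar [ 0.496  -0.2372  0.016 ] [ 0.4965 -0.2376  0.0173]
barL [ 0.4424 -0.2636  0.016 ] [ 0.4416 -0.2631  0.0143]
barR [ 0.5531 -0.2117  0.016 ] [ 5.476e-01 -2.064e-01  5.000e-04]
knob [0.6158 0.0391 0.135 ] [0.6164 0.0381 0.1367]
jar [ 0.7471 -0.3418  0.07  ] [ 0.7469 -0.3415  0.0687]
knife [ 0.7915 -0.163   0.02  ] [ 0.7905 -0.1606  0.0138]
weight [0.5108 0.3087 0.05  ] [0.5058 0.3188 0.0376]
bar [ 0.4925 -0.2189  0.016 ] [ 0.4925 -0.2188  0.016 ]
knob [0.6099 0.0602 0.135 ] [0.6095 0.0623 0.1369]
```

View pics/crop1.png

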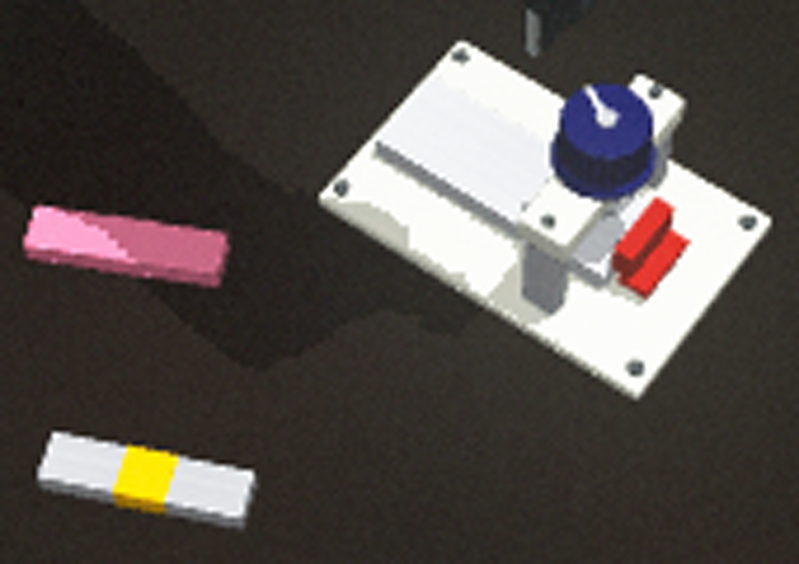

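The crop shows the base-plate corners at about (460,40), (320,198), (640,398) and (770,220). The knob top is centred near (604,120), and the bar top spans (52,433), (255,470), (245,515) and (40,480). The two cameras disagree by 2 cm, so I'll work out the clamp axis and then use the wrist camera to decide between them.

```bash
python3 - <<'E'
from h import *
f=lambda u,v,z:world('scene0',195+u/4.7,175+v/4.7,z)
C=[f(*q,.012) for q in[(460,40),(320,200),(640,390),(770,220)]]
print(np.round(C,3)); 
d=C[3]-C[0]+C[2]-C[1]; print('axis yaw',np.arctan2(d[1],d[0]),'centre',np.mean(C,0), np.linalg.norm(d)/2)
B=[f(*q,.016) for q in[(52,433),(255,470),(245,515),(40,480)]]
d=B[1]-B[0]+B[2]-B[3]; print(np.round(B,3),'bar yaw',np.arctan2(d[1],d[0]),np.mean(B,0),np.linalg.norm(d)/2)
print('knob',f(604,120,.135))
# robot check: project TCP in both
for n in('scene0','side0'):
    a=np.load(n+'.npz');E=np.linalg.inv(a['E'])
    for P in([.55,0,.239],[0,0,0]):
        q=E[:3,:3]@np.array(P)+E[:3,3]; print(n,a['K'][:2,:2]@[q[0]/-q[2],-q[1]/-q[2]]+a['K'][:2,2])
print(r.calibration('wrist')['extrinsics'].round(3))
snap('wrist','w0')
E
```

```text
[[ 0.464  0.121  0.012]
 [ 0.463 -0.028  0.012]
 [ 0.693 -0.028  0.012]
 [ 0.696  0.115  0.012]]
axis yaw -0.011873495081531469 centre [0.57902767 0.04494716 0.012     ] 0.2311418219747867
[[ 0.434 -0.245  0.016]
 [ 0.543 -0.197  0.016]
 [ 0.555 -0.223  0.016]
 [ 0.447 -0.271  0.016]] bar yaw 0.4165353792442286 [ 0.49479078 -0.23407514  0.016     ] 0.11884858721878071
knob [0.6143716  0.04386334 0.135     ]
scene0 [294.04604886 175.91533304]
scene0 [152.87836635 144.90523894]
side0 [271.47454506 167.68682709]
side0 [463.12224999 249.42056534]
[[ 1.    -0.001  0.001  0.55 ]
 [ 0.     0.945  0.327  0.084]
 [-0.001 -0.327  0.945  0.375]
 [ 0.     0.     0.     1.   ]]
```

View pics/w0.png

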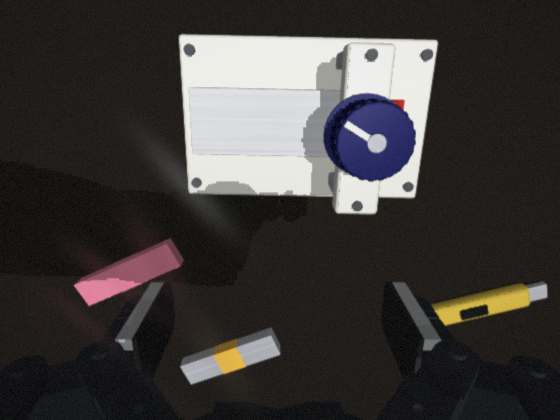

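The wrist view shows the base-plate corners at (180,36), (437,41), (418,198) and (190,193). The top centre of the knob is at about (377,143), the bar centre at (230,357) and the slab edges at columns 190–340, rows 88–157.

```bash
python3 - <<'E'
from h import *
f=lambda u,v,z:world('w0',u,v,z)
C=[f(*q,.012) for q in[(180,36),(190,193),(415,198),(437,41)]]
d=C[3]-C[0]+C[2]-C[1]; print(np.round(C,4),'yaw',np.arctan2(d[1],d[0]),np.mean(C,0).round(4),np.linalg.norm(d)/2)
S=[f(*q,.03) for q in[(190,88),(190,156)]];print('slab rear',np.round(S,4))
print('knob',f(377,143,.135),f(377,143,None))
B=[f(*q,.016) for q in[(181,364),(273,329),(280,345),(190,373)]]
print(np.round(B,4),f(230,355,.016))
print('knife',f(485,305,.02))
E
```

```text
[[ 0.4619  0.1233  0.012 ]
 [ 0.4594 -0.0238  0.012 ]
 [ 0.6918 -0.0291  0.012 ]
 [ 0.6934  0.1193  0.012 ]] yaw -0.020082722139780566 [0.5766 0.0474 0.012 ] 0.23204482009273783
slab rear [[0.4715 0.0792 0.03  ]
 [0.4667 0.018  0.03  ]]
knob [0.61435439 0.04687151 0.135     ] [0.61340191 0.047427   0.13853808]
[[ 0.4327 -0.2387  0.016 ]
 [ 0.5444 -0.188   0.016 ]
 [ 0.5526 -0.2106  0.016 ]
 [ 0.4426 -0.2523  0.016 ]] [ 0.49263881 -0.22523245  0.016     ]
knife [ 0.78279254 -0.15252991  0.02      ]
```

drive_tool:
  targets:
    - [-0.045, -0.0115, 0.022, 0, 0, 0, 1]
    - [-0.045, -0.0115, 0.022, 0, 0, 0, 1]
    - [-0.045, -0.0115, 0.022, 0, 0, 0, 1]
    - [-0.045, -0.0115, 0.022, 0, 0, 0, 1]
    - [-0.046, -0.011, 0.022, 0, 0, 0, 1]
    - [0, 0, 0, 0, 0, -0.18, 1]
    - [0, 0, 0, 0, 0, -0.18, 1]
    - [0, 0, 0, 0, 0, -0.18, 1]

```text
time: 1.15
tcp_pos: [0.4927, -0.2262, 0.1289]
tcp_rot: [-0.0, 0.491, 0.871, 0.0]
wrist_force: [0.0, 0.5, -0.4]
grip_width: 1.002
```

drive_tool:
  targets:
    - [0, 0, 0, 0, 0, -0.18, 1]
    - [0, 0, 0, 0, 0, -0.18, 1]
    - [0, 0, 0, 0, 0, -0.18, 1]
    - [0, 0, 0, 0, 0, -0.18, 1]
    - [0, 0, 0, 0, 0, -0.18, 1]
    - [0, 0, 0, 0, 0, -0.18, 1]
    - [0, 0, 0, 0, 0, -0.18, 1]
    - [0, 0, 0, 0, 0, -0.18, 1]

```text
time: 2.15
tcp_pos: [0.4929, -0.2259, 0.129]
tcp_rot: [-0.0, -0.206, 0.979, 0.0]
wrist_force: [0.1, 0.7, 0.5]
grip_width: 1.001
```

```bash
python3 - <<'E'
from h import *
snap('wrist','w1'); o=r.observe(); print(o['tcp_pos'],o['tcp_rot'],o['qpos'],o['time'])
E
```

```text
[ 0.49286963 -0.22591685  0.12904332] [-1.83501434e-04 -2.10362836e-01  9.77623345e-01  1.98805218e-04] [-5.84611291e-01  3.01500980e-01 -2.07059831e-01  1.06277639e+00
  1.56082142e-05 -1.00850348e+00] 2.2
```

View pics/w1.png

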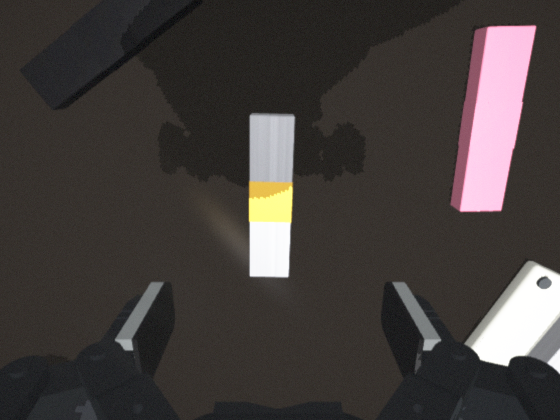

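The wrist view shows the top corners of the bar at (250,114), (295,115), (290,276) and (250,276), with the band across rows 182–222.

```bash
cat >> h.py <<'E'
def tool(P):  # world point -> tool-frame offset
    from scipy.spatial.transform import Rotation as R
    o=r.observe(); q=o['tcp_rot']; return R.from_quat([q[1],q[2],q[3],q[0]]).inv().apply(np.array(P)-o['tcp_pos'])
E
python3 - <<'E'
from h import *
B=[world('w1',*q,.016) for q in[(250,114),(295,115),(290,276),(250,276)]]
c=np.mean(B,0); d=B[0]+B[1]-B[2]-B[3]; print(np.round(B,4),c,np.linalg.norm(d)/2,np.arctan2(-d[1],-d[0]), 'depth',world('w1',270,150))
T=np.array([tool(b) for b in B]); print(T.round(4), tool(c))
E
```

```text
[[ 0.4413 -0.2684  0.016 ]
 [ 0.4299 -0.2411  0.016 ]
 [ 0.5405 -0.1944  0.016 ]
 [ 0.5529 -0.2225  0.016 ]] [ 0.49114969 -0.23159998  0.016     ] 0.12032272761120236 0.3949525401924236 depth [ 0.4576711  -0.2469831   0.01685377]
[[ 0.0645 -0.0176  0.1131]
 [ 0.0636  0.012   0.1131]
 [-0.0564  0.0091  0.113 ]
 [-0.0561 -0.0216  0.113 ]] [ 0.00387415 -0.00452538  0.1130423 ]
```

```bash
python3 - <<'E'
from h import *
for u,v in[(158,287),(150,295),(398,287),(404,295),(168,292),(140,330)]: print(u,v,tool(world('w1',u,v)).round(4))
E
```

```text
158 287 [ 0.0113 -0.0453 -0.014 ]
150 295 [ 0.0118 -0.0462 -0.0202]
398 287 [ 0.0109  0.0455 -0.0147]
404 295 [ 0.0112  0.0459 -0.0206]
168 292 [ 0.0074 -0.0426 -0.0113]
140 330 [ 0.0112 -0.0431 -0.0394]
```

drive_tool:
  targets:
    - [0.004, -0.0045, 0.02, 0, 0, 0.028, 1]
    - [0, 0, 0.02, 0, 0, 0, 1]
    - [0, 0, 0.02, 0, 0, 0, 1]
    - [0, 0, 0.02, 0, 0, 0, 0.7]
    - [0, 0, 0.02, 0, 0, 0, 0.6]
    - [0, 0, 0.01, 0, 0, 0, 0.6]
    - [0, 0, 0, 0, 0, 0, 0.6]
    - [0, 0, 0, 0, 0, 0, 0.6]
  force: 60

```text
time: 3.2
tcp_pos: [0.4915, -0.2319, 0.0199]
tcp_rot: [0.0, -0.189, 0.982, -0.0]
wrist_force: [0.8, 0.2, 0.7]
grip_width: 0.599
```

drive_tool:
  targets:
    - [0, 0, 0.011, 0, 0, 0, 0.6]
    - [0, 0, 0, 0, 0, 0, 0.3]
    - [0, 0, 0, 0, 0, 0, 0.2]
    - [0, 0, 0, 0, 0, 0, 0.2]
    - [0, 0, 0, 0, 0, 0, 0.2]
    - [0, 0, 0, 0, 0, 0, 0.2]
    - [0, 0, 0, 0, 0, 0, 0.2]
    - [0, 0, 0, 0, 0, 0, 0.2]
  force: 60

```text
time: 4.2
tcp_pos: [0.491, -0.2316, 0.0082]
tcp_rot: [-0.0, -0.189, 0.982, 0.0]
wrist_force: [-1.2, 1.7, -1.9]
grip_width: 0.339
```

drive_tool:
  targets:
    - [0, 0, -0.03, 0, 0, 0, 0.2]
    - [0, 0, -0.04, 0, 0, 0, 0.2]
    - [0, 0, -0.04, 0, 0, 0, 0.2]
    - [0, 0, 0, 0, 0, 0.14, 0.2]
    - [0, 0, 0, 0, 0, 0.14, 0.2]
    - [0, 0, 0, 0, 0, 0.135, 0.2]
    - [0, 0, 0, 0, 0, 0, 0.2]
    - [0, 0, 0, 0, 0, 0, 0.2]

```text
time: 5.2
tcp_pos: [0.4911, -0.2317, 0.1181]
tcp_rot: [-0.0, 0.015, 1.0, 0.0]
wrist_force: [-0.3, -0.9, -4.2]
grip_width: 0.331
```

drive_tool:
  targets:
    - [-0.002, 0.046, 0, 0, 0, 0, 0.2]
    - [-0.002, 0.047, 0, 0, 0, 0, 0.2]
    - [-0.002, 0.047, 0, 0, 0, 0, 0.2]
    - [-0.002, 0.047, 0, 0, 0, 0, 0.2]
    - [-0.001, 0.047, 0, 0, 0, 0, 0.2]
    - [0, 0.046, 0, 0, 0, 0, 0.2]
    - [0, 0, 0, 0, 0, 0, 0.2]
    - [0, 0, 0, 0, 0, 0, 0.2]

```text
time: 6.2
tcp_pos: [0.5096, 0.0478, 0.1182]
tcp_rot: [-0.0, 0.016, 1.0, -0.0]
wrist_force: [-0.3, 0.1, -4.3]
grip_width: 0.333
```

```bash
python3 - <<'E'
from h import *
p,_,_=snap('wrist','w2'); o=r.observe(); print(o['tcp_pos'],o['tcp_rot'],o['qpos'],o['time'])
E
```

```text
[0.50963852 0.04726356 0.11824499] [ 1.04088955e-05  1.65532023e-02  9.99862974e-01 -1.56628648e-04] [-7.14202618e-02  2.61570491e-01 -2.95253017e-01  1.01393485e+00
 -3.11644292e-04 -3.83123506e-02] 6.25
```

View pics/w2.png

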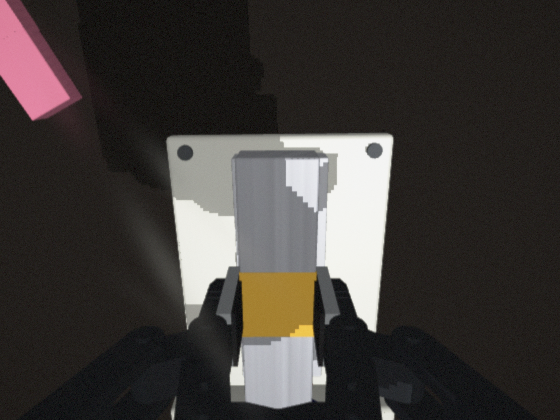

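The wrist view shows the bar held at its band, lying along the slab. The rear corners of the base plate are at (168,136) and (392,133), and the rear slab corners are near (233,154) and (328,155). The bar's rear end is just ahead of them.

```bash
python3 - <<'E'
from h import *
for n,q,z in[('baseL',(168,137),.012),('baseR',(392,134),.012),('baseLf',(186,330),.012),('baseRf',(378,330),.012),('boltL',(185,153),.012),('boltR',(375,150),.012),('slabL',(233,154),.03),('slabR',(328,155),.03),('bandL',(240,272),.125),('bandR',(315,271),.125),('bandLn',(243,337),.125),('bandRn',(315,337),.125)]:
    P=world('w2',*q,z); print(n,P.round(4),tool(P).round(4))
E
```

```text
baseL [ 0.4571 -0.0222  0.012 ] [ 0.0502 -0.0712  0.1063]
baseR [0.4598 0.124  0.012 ] [0.0524 0.0751 0.1062]
baseLf [ 0.6079 -0.0276  0.012 ] [-0.1006 -0.0715  0.1063]
baseRf [0.6126 0.1238 0.012 ] [-0.1004  0.0799  0.1062]
boltL [ 0.4679 -0.0123  0.012 ] [ 0.0397 -0.0609  0.1063]
boltR [0.4699 0.1135 0.012 ] [0.0419 0.0649 0.1062]
slabL [0.4663 0.0217 0.03  ] [ 0.0425 -0.0269  0.0883]
slabR [0.4687 0.0801 0.03  ] [0.042  0.0315 0.0882]
bandL [0.4958 0.0333 0.125 ] [ 0.0134 -0.0144 -0.0068]
bandR [0.4963 0.063  0.125 ] [ 0.0139  0.0153 -0.0068]
bandLn [0.5268 0.0326 0.125 ] [-0.0176 -0.0141 -0.0068]
bandRn [0.5278 0.0631 0.125 ] [-0.0176  0.0164 -0.0068]
```

drive_tool:
  targets:
    - [0, 0.003, 0.02, 0, 0, -0.015, 0.2]
    - [0, 0, 0.02, 0, 0, 0, 0.2]
    - [0, 0, 0.02, 0, 0, 0, 0.2]
    - [0, 0, 0.01, 0, 0, 0, 0.2]
    - [0, 0, 0.005, 0, 0, 0, 0.2]
    - [0, 0, 0.003, 0, 0, 0, 0.2]
    - [0, 0, 0, 0, 0, 0, 0.2]
    - [0, 0, 0, 0, 0, 0, 0.2]

```text
time: 7.25
tcp_pos: [0.5099, 0.0508, 0.0407]
tcp_rot: [0.0, 0.009, 1.0, -0.0]
wrist_force: [1.1, -0.1, -4.5]
grip_width: 0.335
```

drive_tool:
  targets:
    - [0, 0, 0.001, 0, 0, 0, 0.2]
    - [0, 0, 0.001, 0, 0, 0, 0.2]
    - [0, 0, 0, 0, 0, 0, 0.2]
    - [0, 0, 0, 0, 0, 0, 0.55]
    - [0, 0, -0.001, 0, 0, 0, 0.55]
    - [0, 0, -0.001, 0, 0, 0, 0.55]
    - [0, 0, 0, 0, 0, 0, 0.55]
    - [0.022, 0, 0, 0, 0, 0, 0.55]

```text
time: 8.25
tcp_pos: [0.4886, 0.0511, 0.0403]
tcp_rot: [0.001, 0.009, 1.0, -0.0]
wrist_force: [-0.8, -0.1, 0.4]
grip_width: 0.549
```

drive_tool:
  targets:
    - [0.021, 0, 0, 0, 0, 0, 0.55]
    - [0, 0, 0, 0, 0, 0, 0.55]
    - [0, 0, 0, 0, 0, 0, 0.4]
    - [0, 0, 0, 0, 0, 0, 0.2]
    - [0, 0, 0, 0, 0, 0, 0.2]
    - [0, 0, 0, 0, 0, 0, 0.2]
    - [0, 0, 0, 0, 0, 0, 0.2]
    - [0, 0, 0, 0, 0, 0, 0.2]
  force: 25

```text
time: 9.25
tcp_pos: [0.4677, 0.0515, 0.0406]
tcp_rot: [0.001, 0.009, 1.0, -0.0]
wrist_force: [0.2, -0.8, 5.3]
grip_width: 0.346
```

```bash
python3 - <<'E'
from h import *
p,_,_=snap('scene','s3'); o=r.observe(); print(o['tcp_pos'],o['tcp_rot'],o['wrist_force'],o['torque'],o['grip_width'],o['time'])
cv2.imwrite('pics/s3c.png',cv2.resize(p[155:275,235:395],None,fx=4.7,fy=4.7,interpolation=cv2.INTER_CUBIC))
E
```

```text
[0.46769846 0.05148937 0.04062133] [ 5.87971368e-04  9.41194468e-03  9.99955531e-01 -6.97803633e-05] [-0.03861469  0.38024588  5.53339625] [-0.02914248  0.09068565  0.05203979] 0.34439296175475237 9.3
```

View pics/s3c.png

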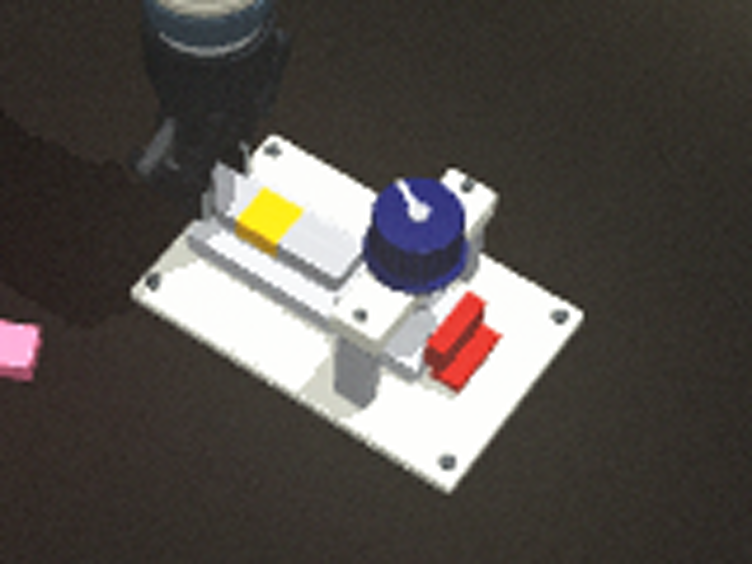

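The enlarged scene view shows the bar flat on the slab and parallel to it, band at about (268,218), front end near (345,280) just short of the bridge. The fingers are at its rear. I'll slide it in now.

drive_tool:
  targets:
    - [-0.0065, 0, 0, 0, 0, 0, 0.2]
    - [-0.0065, 0, 0, 0, 0, 0, 0.2]
    - [-0.0065, 0, 0, 0, 0, 0, 0.2]
    - [-0.0065, 0, 0, 0, 0, 0, 0.2]
    - [-0.0065, 0, 0, 0, 0, 0, 0.2]
    - [-0.0065, 0, 0, 0, 0, 0, 0.2]
    - [-0.0065, 0, 0, 0, 0, 0, 0.2]
    - [-0.0065, 0, 0, 0, 0, 0, 0.2]

```text
time: 10.3
tcp_pos: [0.5179, 0.0507, 0.0406]
tcp_rot: [-0.001, 0.009, 1.0, 0.0]
wrist_force: [-9.6, -0.3, 13.8]
grip_width: 0.346
```

```bash
python3 - <<'E'
from h import *
p,_,_=snap('scene','s4'); o=r.observe(); print(o['tcp_pos'],o['tcp_rot'],o['wrist_force'],o['torque'],o['grip_width'],o['time'])
cv2.imwrite('pics/s4c.png',cv2.resize(p[165:265,255:385],None,fx=6,fy=6,interpolation=cv2.INTER_CUBIC))
E
```

```text
[0.51896039 0.05066163 0.0406145 ] [-5.50060671e-04  9.37932229e-03  9.99955861e-01  3.14280560e-05] [-5.67368587  0.5412615  11.63240118] [0.18805119 1.35384784 0.01663663] 0.3411393655318563 10.35
```

View pics/s4c.png

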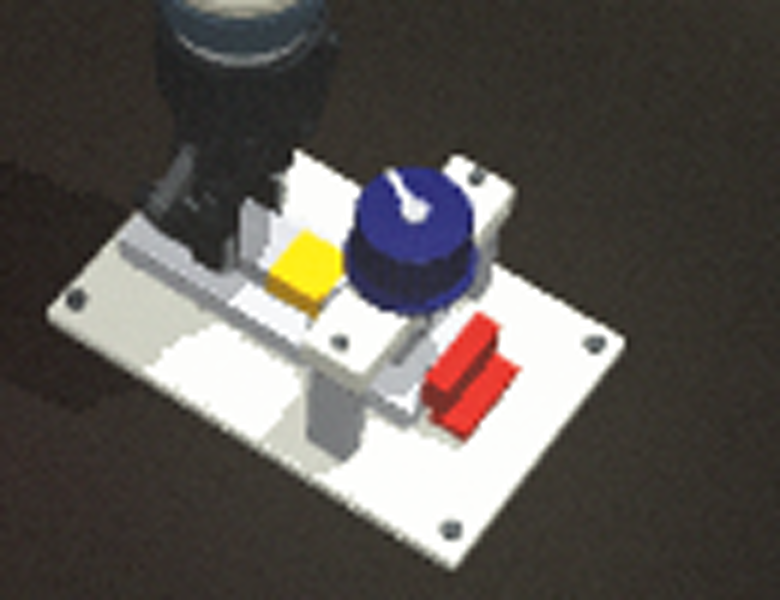

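The bar is part-way under the bridge, band at about (308,270), with a gap still left to the stop at (440,375). About 14 mm remain, so I'll go slower.

drive_tool:
  targets:
    - [-0.0012, 0, -0.0004, 0, 0, 0, 0.2]
    - [-0.0012, 0, 0, 0, 0, 0, 0.2]
    - [-0.0012, 0, 0, 0, 0, 0, 0.2]
    - [-0.0012, 0, 0, 0, 0, 0, 0.2]
    - [-0.0012, 0, 0, 0, 0, 0, 0.2]
    - [-0.0012, 0, 0, 0, 0, 0, 0.2]
    - [-0.0012, 0, 0, 0, 0, 0, 0.2]
    - [-0.0012, 0, 0, 0, 0, 0, 0.2]

```text
time: 11.35
tcp_pos: [0.5278, 0.0505, 0.0406]
tcp_rot: [-0.001, 0.009, 1.0, 0.0]
wrist_force: [-6.3, -0.1, 6.7]
grip_width: 0.342
```

drive_tool:
  targets:
    - [-0.0003, 0, 0, 0, 0, 0, 0.2]
    - [-0.0003, 0, 0, 0, 0, 0, 0.2]
    - [-0.0003, 0, 0, 0, 0, 0, 0.2]
    - [-0.0003, 0, 0, 0, 0, 0, 0.2]
    - [-0.0003, 0, 0, 0, 0, 0, 0.2]
    - [-0.0003, 0, 0, 0, 0, 0, 0.2]
    - [-0.0003, 0, 0, 0, 0, 0, 0.2]
    - [-0.0003, 0, 0, 0, 0, 0, 0.2]

```text
time: 12.35
tcp_pos: [0.5301, 0.0505, 0.0406]
tcp_rot: [-0.001, 0.009, 1.0, 0.0]
wrist_force: [-7.0, -0.5, 6.8]
grip_width: 0.343
```

drive_tool:
  targets:
    - [-0.0002, 0, 0, 0, 0, 0, 0.2]
    - [-0.0002, 0, 0, 0, 0, 0, 0.2]
    - [-0.0002, 0, 0, 0, 0, 0, 0.2]
    - [-0.0002, 0, 0, 0, 0, 0, 0.2]
    - [-0.0002, 0, 0, 0, 0, 0, 0.2]
    - [-0.0002, 0, 0, 0, 0, 0, 0.2]
    - [-0.0002, 0, 0, 0, 0, 0, 0.2]
    - [-0.0002, 0, 0, 0, 0, 0, 0.2]

```text
time: 13.35
tcp_pos: [0.5318, 0.0504, 0.0407]
tcp_rot: [-0.001, 0.009, 1.0, 0.0]
wrist_force: [-6.0, 0.6, 7.5]
grip_width: 0.344
```

```bash
python3 - <<'E'
from h import *
p,_,_=snap('scene','s5'); o=r.observe(); print(o['tcp_pos'],o['wrist_force'],o['torque'],o['time'])
cv2.imwrite('pics/s5c.png',cv2.resize(p[205:255,305:365],None,fx=12,fy=12,interpolation=cv2.INTER_CUBIC))
E
```

```text
[0.53178631 0.05042809 0.04064524] [-6.45118999 -0.24488429  7.91381383] [0.00682487 1.20426936 0.00331781] 13.4
```

View pics/s5c.png

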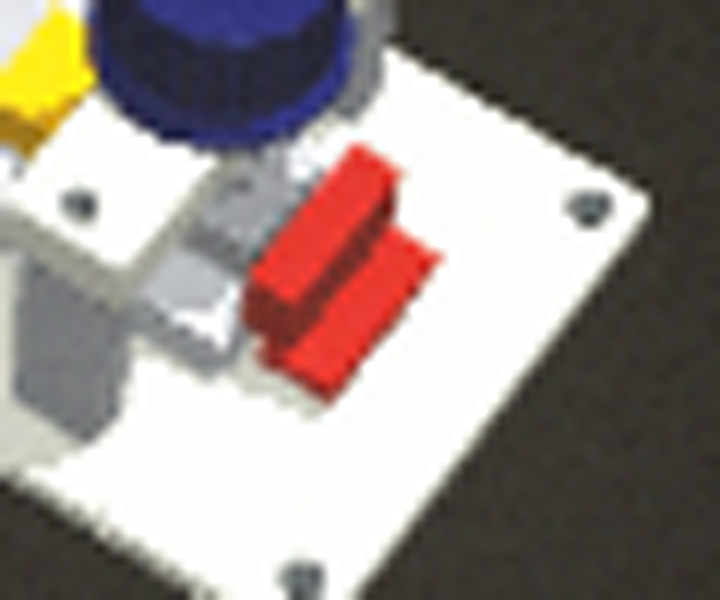

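In this crop the grey bar end is within a few mm of the red stop, around (245,245). I'll creep on and watch the force.

drive_tool:
  targets:
    - [-0.0002, 0, 0, 0, 0, 0, 0.2]
    - [-0.0002, 0, 0, 0, 0, 0, 0.2]
    - [-0.0002, 0, 0, 0, 0, 0, 0.2]
    - [-0.0002, 0, 0, 0, 0, 0, 0.2]
    - [-0.0002, 0, 0, 0, 0, 0, 0.2]
    - [0, 0, 0, 0, 0, 0, 0.2]
    - [0, 0, 0, 0, 0, 0, 0.2]
    - [0, 0, 0, 0, 0, 0, 0.2]

```text
time: 14.4
tcp_pos: [0.5328, 0.0504, 0.0406]
tcp_rot: [-0.001, 0.009, 1.0, 0.0]
wrist_force: [-6.0, -0.0, 6.4]
grip_width: 0.34
```

drive_tool:
  targets:
    - [-0.0002, 0, 0, 0, 0, 0, 0.2]
    - [-0.0002, 0, 0, 0, 0, 0, 0.2]
    - [-0.0002, 0, 0, 0, 0, 0, 0.2]
    - [-0.0002, 0, 0, 0, 0, 0, 0.2]
    - [-0.0002, 0, 0, 0, 0, 0, 0.2]
    - [0, 0, 0, 0, 0, 0, 0.2]
    - [0, 0, 0, 0, 0, 0, 0.2]
    - [0, 0, 0, 0, 0, 0, 0.2]

```text
time: 15.4
tcp_pos: [0.5338, 0.0504, 0.0406]
tcp_rot: [-0.001, 0.009, 1.0, 0.0]
wrist_force: [-5.0, -0.0, 7.1]
grip_width: 0.345
```

drive_tool:
  targets:
    - [-0.0002, 0, 0, 0, 0, 0, 0.2]
    - [-0.0002, 0, 0, 0, 0, 0, 0.2]
    - [-0.0002, 0, 0, 0, 0, 0, 0.2]
    - [-0.0002, 0, 0, 0, 0, 0, 0.2]
    - [-0.0002, 0, 0, 0, 0, 0, 0.2]
    - [0, 0, 0, 0, 0, 0, 0.2]
    - [0, 0, 0, 0, 0, 0, 0.2]
    - [0, 0, 0, 0, 0, 0, 0.2]

```text
time: 16.4
tcp_pos: [0.5348, 0.0504, 0.0406]
tcp_rot: [-0.001, 0.009, 1.0, 0.0]
wrist_force: [-5.4, 0.2, 6.3]
grip_width: 0.345
```

drive_tool:
  targets:
    - [-0.0002, 0, 0, 0, 0, 0, 0.2]
    - [-0.0002, 0, 0, 0, 0, 0, 0.2]
    - [-0.0002, 0, 0, 0, 0, 0, 0.2]
    - [-0.0002, 0, 0, 0, 0, 0, 0.2]
    - [0, 0, 0, 0, 0, 0, 0.2]
    - [0, 0, 0, 0, 0, 0, 0.2]
    - [0, 0, 0, 0, 0, 0, 0.2]
    - [0, 0, 0, 0, 0, 0, 0.2]

```text
time: 17.4
tcp_pos: [0.5356, 0.0504, 0.0407]
tcp_rot: [-0.001, 0.009, 1.0, 0.0]
wrist_force: [-5.7, 0.4, 6.3]
grip_width: 0.345
```

drive_tool:
  targets:
    - [-0.0002, 0, 0, 0, 0, 0, 0.2]
    - [-0.0002, 0, 0, 0, 0, 0, 0.2]
    - [-0.0002, 0, 0, 0, 0, 0, 0.2]
    - [-0.0002, 0, 0, 0, 0, 0, 0.2]
    - [0, 0, 0, 0, 0, 0, 0.2]
    - [0, 0, 0, 0, 0, 0, 0.2]
    - [0, 0, 0, 0, 0, 0, 0.2]
    - [0, 0, 0, 0, 0, 0, 0.2]

```text
time: 18.4
tcp_pos: [0.5359, 0.0504, 0.0406]
tcp_rot: [-0.001, 0.009, 1.0, -0.0]
wrist_force: [-8.0, 0.6, 9.1]
grip_width: 0.346
```

```bash
python3 - <<'E'
from h import *
p,_,_=snap('scene','s6'); o=r.observe(); print(o['tcp_pos'],o['wrist_force'],o['torque'],o['time'])
cv2.imwrite('pics/s6c.png',cv2.resize(p[190:250,285:365],None,fx=9,fy=9,interpolation=cv2.INTER_CUBIC))
E
```

```text
[0.53582961 0.05035335 0.04062239] [-7.94044068 -0.49868514  9.08762359] [-0.02181525  1.56530626  0.03371959] 18.45
```

View pics/s6c.png

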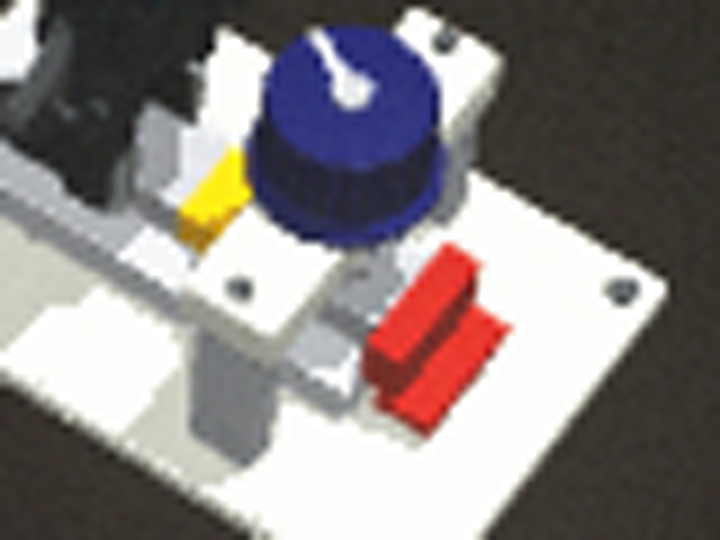

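In the picture the bar end meets the red stop at about (375,335). The force has risen and motion has stalled, which suggests contact. I'll nudge it once more to confirm, then release and back off.

drive_tool:
  targets:
    - [-0.0002, 0, 0, 0, 0, 0, 0.2]
    - [-0.0002, 0, 0, 0, 0, 0, 0.2]
    - [0, 0, 0, 0, 0, 0, 0.2]
    - [0, 0, 0, 0, 0, 0, 0.2]
    - [0, 0, 0, 0, 0, 0, 0.2]
    - [0, 0, 0, 0, 0, 0, 0.2]
    - [0, 0, 0, 0, 0, 0, 0.2]
    - [0, 0, 0, 0, 0, 0, 0.2]

```text
time: 19.45
tcp_pos: [0.5359, 0.0504, 0.0406]
tcp_rot: [-0.002, 0.009, 1.0, -0.0]
wrist_force: [-9.7, -1.0, 10.3]
grip_width: 0.345
```

The position didn't change and the push rose by only 2 N, so the bar is home. Next I'll release it, rise and go above the knob.

drive_tool:
  targets:
    - [0.0005, 0, 0, 0, 0, 0, 0.25]
    - [0, 0, 0, 0, 0, 0, 0.55]
    - [0, 0, 0, 0, 0, 0, 0.55]
    - [0, 0, 0, 0, 0, 0, 0.55]
    - [0, 0, -0.02, 0, 0, 0, 0.55]
    - [0, 0, -0.045, 0, 0, 0, 0.55]
    - [0, 0, -0.045, 0, 0, 0, 0.55]
    - [0, 0, -0.04, 0, 0, 0, 1]

```text
time: 20.45
tcp_pos: [0.5369, 0.0503, 0.1924]
tcp_rot: [0.0, 0.009, 1.0, -0.0]
wrist_force: [0.8, -0.3, 0.2]
grip_width: 0.744
```

drive_tool:
  targets:
    - [-0.04, 0, -0.01, 0, 0, 0, 1]
    - [-0.037, -0.003, 0, 0, 0, 0, 1]
    - [0, 0, 0, 0, 0, -0.18, 1]
    - [0, 0, 0, 0, 0, -0.18, 1]
    - [0, 0, 0, 0, 0, -0.18, 1]
    - [0, 0, 0, 0, 0, -0.18, 1]
    - [0, 0, 0, 0, 0, -0.18, 1]
    - [0, 0, 0, 0, 0, -0.18, 1]

```text
time: 21.45
tcp_pos: [0.6138, 0.0458, 0.2005]
tcp_rot: [-0.0, -0.509, 0.861, 0.0]
wrist_force: [-0.1, 0.0, 0.5]
grip_width: 1.001
```

drive_tool:
  targets:
    - [0, 0, 0, 0, 0, -0.18, 1]
    - [0, 0, 0, 0, 0, -0.18, 1]
    - [0, 0, 0, 0, 0, -0.18, 1]
    - [0, 0, 0, 0, 0, -0.18, 1]
    - [0, 0, 0, 0, 0, -0.18, 1]
    - [0, 0, 0, 0, 0, 0, 1]
    - [0, 0, 0, 0, 0, 0, 1]
    - [0, 0, 0, 0, 0, 0, 1]

```text
time: 22.45
tcp_pos: [0.6137, 0.0459, 0.2007]
tcp_rot: [-0.0, 0.83, -0.557, 0.0]
wrist_force: [0.1, 0.1, -0.6]
grip_width: 0.995
```

```bash
python3 - <<'E'
from h import *
p,d,c=snap('wrist','w7'); o=r.observe(); print(o['tcp_pos'],o['tcp_rot'],o['qpos'],o['wrist_force'],o['torque'],o['time'])
# knob top from depth: points near z=.135
v,u=np.mgrid[0:420,0:560]; K,E=c['mtx'],c['extrinsics']
P=np.stack([(u-K[0,2])/K[0,0],-(v-K[1,2])/K[1,1],-np.ones(u.shape)],-1)*d[...,None]
W=P@E[:3,:3].T+E[:3,3]
m=(np.hypot(W[...,0]-.612,W[...,1]-.048)<.04)&(abs(W[...,2]-.136)<.006)&(d>0)
print(m.sum(),W[m].mean(0)); q=(W[m][:,:2]*1e4).astype(np.float32)
print(cv2.minEnclosingCircle(q), tool([*(np.array(cv2.minEnclosingCircle(q)[0])/1e4),.135]))
E
```

```text
[0.61371907 0.04587344 0.20065183] [-2.48122062e-06  8.30372909e-01 -5.57208069e-01 -1.78915314e-05] [-6.16636056e-02  3.83111825e-01  1.06070484e-01  1.29378337e+00
  2.23528923e-05 -2.02121680e+00] [-0.75281479  0.54482212 -0.09215715] [ 0.02670213 -0.01273546 -0.00825041] 22.5
5684 [0.6140723  0.04508444 0.13604406]
((6130.7958984375, 470.7325134277344), 270.5798645019531) [-0.00135053  0.00013595  0.06565188]
```

View pics/w7.png

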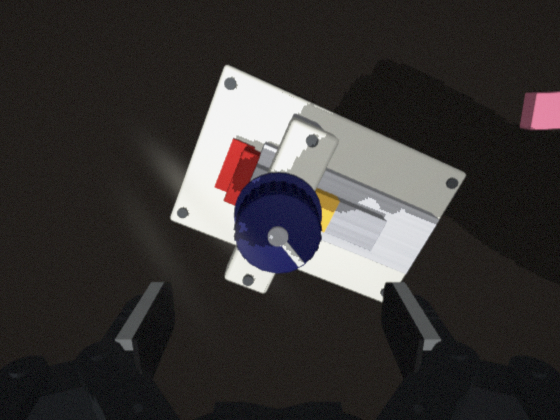

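The wrist view shows the knob's centre dot at (278,237), the bar band showing beside the knob at (328,210), and the jaws straddling it. The TCP is within about 1.5 mm of the axis, so I'll go down and grip.

drive_tool:
  targets:
    - [-0.0005, 0, 0.03, 0, 0, 0, 1]
    - [0, 0, 0.03, 0, 0, 0, 1]
    - [0, 0, 0.02, 0, 0, 0, 1]
    - [0, 0, 0.005, 0, 0, 0, 0.7]
    - [0, 0, 0, 0, 0, 0, 0.5]
    - [0, 0, 0, 0, 0, 0, 0.45]
    - [0, 0, 0, 0, 0, 0, 0.45]
    - [0, 0, 0, 0, 0, 0, 0.45]
  force: 40

```text
time: 23.5
tcp_pos: [0.6136, 0.0463, 0.1163]
tcp_rot: [-0.0, 0.831, -0.557, 0.0]
wrist_force: [-2.0, -0.8, 1.4]
grip_width: 0.595
```

```bash
cat > s.py <<'E'
from station import r; import numpy as np
o=r.observe(); q=o['tcp_rot']; print('t',o['time'],'yaw',round(2*np.arctan2(q[2],q[1]),4),'F',o['wrist_force'].round(2),'M',o['torque'].round(3),'q6',o['qpos'][5].round(3),'tau6',o['tau'][5].round(3),'w',round(o['grip_width'],3),o['tcp_pos'].round(4))
E
python3 s.py
```

```text
t 23.5 yaw -1.1805 F [-2.   -0.77  1.43] M [-0.065  0.48  -0.032] q6 -2.022 tau6 -0.004 w 0.595 [0.6136 0.0463 0.1163]
```

drive_tool:
  targets:
    - [0, 0, 0, 0, 0, 0.1, 0.45]
    - [0, 0, 0, 0, 0, 0.1, 0.45]
    - [0, 0, 0, 0, 0, 0.1, 0.45]
    - [0, 0, 0, 0, 0, 0.1, 0.45]
    - [0, 0, 0, 0, 0, 0.1, 0.45]
    - [0, 0, 0, 0, 0, 0.1, 0.45]
    - [0, 0, 0, 0, 0, 0.1, 0.45]
    - [0, 0, 0, 0, 0, 0, 0.45]

```text
time: 24.5
tcp_pos: [0.6129, 0.0463, 0.1163]
tcp_rot: [-0.0, -0.589, 0.808, 0.0]
wrist_force: [-5.5, -0.3, 3.8]
grip_width: 0.595
```

```bash
python3 s.py
```

```text
t 24.5 yaw 4.4013 F [-5.5  -0.26  3.83] M [-0.101  1.12  -0.014] q6 -1.321 tau6 0.655 w 0.595 [0.6129 0.0463 0.1163]
```

drive_tool:
  targets:
    - [0.0002, 0.0007, 0, 0, 0, 0.05, 0.45]
    - [0, 0, 0, 0, 0, 0.05, 0.45]
    - [0, 0, 0, 0, 0, 0.05, 0.45]
    - [0, 0, 0, 0, 0, 0.05, 0.45]
    - [0, 0, 0, 0, 0, 0.05, 0.45]
    - [0, 0, 0, 0, 0, 0.05, 0.45]
    - [0, 0, 0, 0, 0, 0, 0.45]
    - [0, 0, 0, 0, 0, 0, 0.45]

```text
time: 25.5
tcp_pos: [0.6127, 0.0464, 0.1162]
tcp_rot: [0.0, -0.463, 0.886, -0.0]
wrist_force: [-4.3, 0.0, 5.8]
grip_width: 0.595
```

```bash
python3 s.py
```

```text
t 25.5 yaw 4.1041 F [-4.27  0.01  5.8 ] M [0.114 0.945 0.11 ] q6 -1.023 tau6 0.057 w 0.595 [0.6127 0.0464 0.1162]
```

drive_tool:
  targets:
    - [0, 0, 0, 0, 0, 0.04, 0.45]
    - [0, 0, 0, 0, 0, 0.04, 0.45]
    - [0, 0, 0, 0, 0, 0.04, 0.45]
    - [0, 0, 0, 0, 0, 0.04, 0.45]
    - [0, 0, 0, 0, 0, 0.04, 0.45]
    - [0, 0, 0, 0, 0, 0, 0.45]
    - [0, 0, 0, 0, 0, 0, 0.45]
    - [0, 0, 0, 0, 0, 0, 0.45]

```text
time: 26.5
tcp_pos: [0.6126, 0.0466, 0.1162]
tcp_rot: [0.0, -0.372, 0.928, 0.0]
wrist_force: [-5.6, 1.0, 6.7]
grip_width: 0.595
```

```bash
python3 s.py; python3 -c "from station import r;r.grab_frame('side')"; python3 s.py
```

```text
t 26.5 yaw 3.9044 F [-5.6   0.99  6.69] M [0.184 1.034 0.075] q6 -0.824 tau6 0.082 w 0.595 [0.6126 0.0466 0.1162]
t 26.55 yaw 3.9044 F [-4.24  1.08  6.45] M [0.221 1.095 0.129] q6 -0.824 tau6 0.082 w 0.598 [0.6126 0.0466 0.1162]
```

drive_tool:
  targets:
    - [0, 0, 0, 0, 0, 0.04, 0.45]
    - [0, 0, 0, 0, 0, 0.04, 0.45]
    - [0, 0, 0, 0, 0, 0.04, 0.45]
    - [0, 0, 0, 0, 0, 0.04, 0.45]
    - [0, 0, 0, 0, 0, 0.04, 0.45]
    - [0, 0, 0, 0, 0, 0, 0.45]
    - [0, 0, 0, 0, 0, 0, 0.45]
    - [0, 0, 0, 0, 0, 0, 0.45]

```text
time: 27.55
tcp_pos: [0.6124, 0.0467, 0.1162]
tcp_rot: [0.0, -0.278, 0.961, 0.0]
wrist_force: [-5.6, 1.4, 5.8]
grip_width: 0.593
```

```bash
python3 s.py; python3 -c "from station import r;r.grab_frame('side')"; python3 s.py
```

```text
t 27.55 yaw 3.7045 F [-5.63  1.43  5.82] M [0.364 1.189 0.102] q6 -0.624 tau6 0.107 w 0.593 [0.6124 0.0467 0.1162]
t 27.6 yaw 3.7045 F [-5.95  0.59  6.25] M [0.391 1.163 0.125] q6 -0.624 tau6 0.107 w 0.598 [0.6124 0.0467 0.1162]
```

The joint-6 torque is a clean signal here: 0.057, then 0.082, then 0.107 N m. The moment is climbing on the bar.

drive_tool:
  targets:
    - [0, 0, 0, 0, 0, 0.05, 0.45]
    - [0, 0, 0, 0, 0, 0.05, 0.45]
    - [0, 0, 0, 0, 0, 0.05, 0.45]
    - [0, 0, 0, 0, 0, 0.05, 0.45]
    - [0, 0, 0, 0, 0, 0.05, 0.45]
    - [0, 0, 0, 0, 0, 0.05, 0.45]
    - [0, 0, 0, 0, 0, 0, 0.45]
    - [0, 0, 0, 0, 0, 0, 0.45]

```text
time: 28.6
tcp_pos: [0.6124, 0.047, 0.1162]
tcp_rot: [-0.0, -0.131, 0.991, 0.001]
wrist_force: [-5.3, 3.1, 6.3]
grip_width: 0.596
```

```bash
python3 s.py
```

```text
t 28.6 yaw 3.4047 F [-5.34  3.07  6.28] M [0.607 1.215 0.105] q6 -0.324 tau6 0.148 w 0.596 [0.6124 0.047  0.1162]
```

drive_tool:
  targets:
    - [0, 0, 0, 0, 0, 0.03, 0.45]
    - [0, 0, 0, 0, 0, 0.03, 0.45]
    - [0, 0, 0, 0, 0, 0.03, 0.45]
    - [0, 0, 0, 0, 0, 0.03, 0.45]
    - [0, 0, 0, 0, 0, 0.03, 0.45]
    - [0, 0, 0, 0, 0, 0, 0.45]
    - [0, 0, 0, 0, 0, 0, 0.45]
    - [0, 0, 0, 0, 0, 0, 0.45]

```text
time: 29.6
tcp_pos: [0.6123, 0.0471, 0.1162]
tcp_rot: [-0.0, -0.057, 0.998, 0.001]
wrist_force: [-6.3, 3.6, 6.7]
grip_width: 0.59
```

```bash
python3 s.py
```

```text
t 29.6 yaw 3.2549 F [-6.27  3.56  6.72] M [0.75  1.179 0.159] q6 -0.174 tau6 0.167 w 0.59 [0.6123 0.0471 0.1162]
```

drive_tool:
  targets:
    - [0, 0, 0, 0, 0, 0.03, 0.45]
    - [0, 0, 0, 0, 0, 0.03, 0.45]
    - [0, 0, 0, 0, 0, 0.03, 0.45]
    - [0, 0, 0, 0, 0, 0.03, 0.45]
    - [0, 0, 0, 0, 0, 0.03, 0.45]
    - [0, 0, 0, 0, 0, 0, 0.45]
    - [0, 0, 0, 0, 0, 0, 0.45]
    - [0, 0, 0, 0, 0, 0, 0.45]

```text
time: 30.6
tcp_pos: [0.6123, 0.0472, 0.1162]
tcp_rot: [-0.0, 0.018, 1.0, 0.001]
wrist_force: [-5.3, 4.1, 6.4]
grip_width: 0.595
```

```bash
python3 s.py
```

```text
t 30.6 yaw 3.1049 F [-5.35  4.15  6.44] M [0.86  1.245 0.197] q6 -0.024 tau6 0.185 w 0.595 [0.6123 0.0472 0.1162]
```

drive_tool:
  targets:
    - [0, 0, 0, 0, 0, 0.03, 0.45]
    - [0, 0, 0, 0, 0, 0.03, 0.45]
    - [0, 0, 0, 0, 0, 0.03, 0.45]
    - [0, 0, 0, 0, 0, 0.03, 0.45]
    - [0, 0, 0, 0, 0, 0.03, 0.45]
    - [0, 0, 0, 0, 0, 0, 0.45]
    - [0, 0, 0, 0, 0, 0, 0.45]
    - [0, 0, 0, 0, 0, 0, 0.45]

```text
time: 31.6
tcp_pos: [0.6124, 0.0473, 0.1162]
tcp_rot: [-0.0, 0.093, 0.996, 0.001]
wrist_force: [-5.3, 4.6, 6.7]
grip_width: 0.595
```

```bash
python3 s.py
```

```text
t 31.6 yaw 2.9551 F [-5.29  4.59  6.65] M [0.949 1.19  0.227] q6 0.126 tau6 0.202 w 0.595 [0.6124 0.0473 0.1162]
```

drive_tool:
  targets:
    - [0, 0, 0, 0, 0, 0.03, 0.45]
    - [0, 0, 0, 0, 0, 0.03, 0.45]
    - [0, 0, 0, 0, 0, 0.03, 0.45]
    - [0, 0, 0, 0, 0, 0.03, 0.45]
    - [0, 0, 0, 0, 0, 0, 0.45]
    - [0, 0, 0, 0, 0, 0, 0.45]
    - [0, 0, 0, 0, 0, 0, 0.45]
    - [0, 0, 0, 0, 0, 0, 0.45]

```text
time: 32.6
tcp_pos: [0.6124, 0.0474, 0.1162]
tcp_rot: [-0.0, 0.153, 0.988, 0.001]
wrist_force: [-5.1, 4.4, 6.6]
grip_width: 0.597
```

```bash
python3 s.py
```

```text
t 32.6 yaw 2.8352 F [-5.08  4.43  6.55] M [1.113 1.102 0.155] q6 0.246 tau6 0.216 w 0.597 [0.6124 0.0474 0.1162]
```

drive_tool:
  targets:
    - [0, 0, 0, 0, 0, 0.03, 0.45]
    - [0, 0, 0, 0, 0, 0.03, 0.45]
    - [0, 0, 0, 0, 0, 0.03, 0.45]
    - [0, 0, 0, 0, 0, 0.03, 0.45]
    - [0, 0, 0, 0, 0, 0, 0.45]
    - [0, 0, 0, 0, 0, 0, 0.45]
    - [0, 0, 0, 0, 0, 0, 0.45]
    - [0, 0, 0, 0, 0, 0, 0.45]

```text
time: 33.6
tcp_pos: [0.6124, 0.0475, 0.1162]
tcp_rot: [-0.0, 0.212, 0.977, 0.001]
wrist_force: [-6.1, 5.7, 6.4]
grip_width: 0.596
```

```bash
python3 s.py
```

```text
t 33.6 yaw 2.7153 F [-6.11  5.74  6.37] M [1.135 1.105 0.249] q6 0.366 tau6 0.231 w 0.596 [0.6124 0.0475 0.1162]
```

drive_tool:
  targets:
    - [0, 0, 0, 0, 0, 0.03, 0.45]
    - [0, 0, 0, 0, 0, 0.03, 0.45]
    - [0, 0, 0, 0, 0, 0.03, 0.45]
    - [0, 0, 0, 0, 0, 0.03, 0.45]
    - [0, 0, 0, 0, 0, 0, 0.45]
    - [0, 0, 0, 0, 0, 0, 0.45]
    - [0, 0, 0, 0, 0, 0, 0.45]
    - [0, 0, 0, 0, 0, 0, 0.45]

```text
time: 34.6
tcp_pos: [0.6124, 0.0477, 0.1162]
tcp_rot: [-0.0, 0.27, 0.963, 0.001]
wrist_force: [-4.3, 5.7, 6.5]
grip_width: 0.595
```

```bash
python3 s.py
```

```text
t 34.6 yaw 2.5953 F [-4.26  5.71  6.51] M [1.21  1.002 0.118] q6 0.486 tau6 0.096 w 0.595 [0.6124 0.0477 0.1162]
```

drive_tool:
  targets:
    - [0, 0, 0, 0, 0, 0.03, 0.45]
    - [0, 0, 0, 0, 0, 0.03, 0.45]
    - [0, 0, 0, 0, 0, 0.03, 0.45]
    - [0, 0, 0, 0, 0, 0.03, 0.45]
    - [0, 0, 0, 0, 0, 0, 0.45]
    - [0, 0, 0, 0, 0, 0, 0.45]
    - [0, 0, 0, 0, 0, 0, 0.45]
    - [0, 0, 0, 0, 0, 0, 0.45]

```text
time: 35.6
tcp_pos: [0.6125, 0.0478, 0.1162]
tcp_rot: [-0.0, 0.327, 0.945, 0.001]
wrist_force: [-4.2, 6.2, 6.2]
grip_width: 0.596
```

```bash
python3 s.py
```

```text
t 35.6 yaw 2.4753 F [-4.23  6.18  6.15] M [1.386 1.    0.114] q6 0.606 tau6 0.074 w 0.596 [0.6125 0.0478 0.1162]
```

The first click came between q6 0.37 and 0.49, where the torque fell from 0.231 to 0.096. The second is due near 0.8–0.88.

drive_tool:
  targets:
    - [0, 0, 0, 0, 0, 0.03, 0.45]
    - [0, 0, 0, 0, 0, 0.03, 0.45]
    - [0, 0, 0, 0, 0, 0.03, 0.45]
    - [0, 0, 0, 0, 0, 0.03, 0.45]
    - [0, 0, 0, 0, 0, 0, 0.45]
    - [0, 0, 0, 0, 0, 0, 0.45]
    - [0, 0, 0, 0, 0, 0, 0.45]
    - [0, 0, 0, 0, 0, 0, 0.45]

```text
time: 36.6
tcp_pos: [0.6126, 0.0478, 0.1162]
tcp_rot: [-0.0, 0.383, 0.924, 0.001]
wrist_force: [-3.9, 6.7, 6.0]
grip_width: 0.594
```

```bash
python3 s.py
```

```text
t 36.6 yaw 2.3556 F [-3.86  6.69  5.95] M [1.364 0.915 0.231] q6 0.726 tau6 0.223 w 0.594 [0.6126 0.0478 0.1162]
```

drive_tool:
  targets:
    - [0, 0, 0, 0, 0, 0.03, 0.45]
    - [0, 0, 0, 0, 0, 0.03, 0.45]
    - [0, 0, 0, 0, 0, 0.03, 0.45]
    - [0, 0, 0, 0, 0, 0, 0.45]
    - [0, 0, 0, 0, 0, 0, 0.45]
    - [0, 0, 0, 0, 0, 0, 0.45]
    - [0, 0, 0, 0, 0, 0, 0.45]
    - [0, 0, 0, 0, 0, 0, 0.45]

```text
time: 37.6
tcp_pos: [0.6127, 0.0478, 0.1162]
tcp_rot: [-0.0, 0.424, 0.906, 0.001]
wrist_force: [-4.4, 6.9, 5.7]
grip_width: 0.595
```

```bash
python3 s.py
```

```text
t 37.6 yaw 2.2655 F [-4.37  6.85  5.69] M [1.436 0.827 0.249] q6 0.816 tau6 0.236 w 0.595 [0.6127 0.0478 0.1162]
```

drive_tool:
  targets:
    - [0, 0, 0, 0, 0, 0.03, 0.45]
    - [0, 0, 0, 0, 0, 0.03, 0.45]
    - [0, 0, 0, 0, 0, 0, 0.45]
    - [0, 0, 0, 0, 0, 0, 0.45]
    - [0, 0, 0, 0, 0, 0, 0.45]
    - [0, 0, 0, 0, 0, 0, 0.45]
    - [0, 0, 0, 0, 0, 0, 0.45]
    - [0, 0, 0, 0, 0, 0, 0.45]

```text
time: 38.6
tcp_pos: [0.6127, 0.0479, 0.1162]
tcp_rot: [-0.0, 0.451, 0.892, 0.001]
wrist_force: [-4.2, 7.3, 5.8]
grip_width: 0.595
```

```bash
python3 s.py
```

```text
t 38.6 yaw 2.2056 F [-4.16  7.34  5.79] M [1.433 0.818 0.215] q6 0.876 tau6 0.242 w 0.595 [0.6127 0.0479 0.1162]
```

drive_tool:
  targets:
    - [0, 0, 0, 0, 0, 0.03, 0.45]
    - [0, 0, 0, 0, 0, 0.03, 0.45]
    - [0, 0, 0, 0, 0, 0.02, 0.45]
    - [0, 0, 0, 0, 0, 0, 0.45]
    - [0, 0, 0, 0, 0, 0, 0.45]
    - [0, 0, 0, 0, 0, 0, 0.45]
    - [0, 0, 0, 0, 0, 0, 0.45]
    - [0, 0, 0, 0, 0, 0, 0.45]

```text
time: 39.6
tcp_pos: [0.6128, 0.048, 0.1163]
tcp_rot: [-0.0, 0.486, 0.874, 0.001]
wrist_force: [-3.7, 7.6, 5.3]
grip_width: 0.592
```

```bash
python3 s.py
```

```text
t 39.6 yaw 2.1255 F [-3.65  7.57  5.27] M [1.503 0.744 0.12 ] q6 0.956 tau6 0.098 w 0.592 [0.6128 0.048  0.1163]
```

The second drop was seen, with torque down to 0.098. I'll go on a little, into the middle of the second detent, and stop short of the third.

drive_tool:
  targets:
    - [0, 0, 0, 0, 0, 0.03, 0.45]
    - [0, 0, 0, 0, 0, 0.03, 0.45]
    - [0, 0, 0, 0, 0, 0.03, 0.45]
    - [0, 0, 0, 0, 0, 0.02, 0.45]
    - [0, 0, 0, 0, 0, 0, 0.45]
    - [0, 0, 0, 0, 0, 0, 0.45]
    - [0, 0, 0, 0, 0, 0, 0.45]
    - [0, 0, 0, 0, 0, 0, 0.45]

```text
time: 40.6
tcp_pos: [0.6129, 0.048, 0.1162]
tcp_rot: [-0.0, 0.534, 0.846, 0.001]
wrist_force: [-3.3, 7.3, 6.1]
grip_width: 0.593
```

```bash
python3 s.py
```

```text
t 40.6 yaw 2.0156 F [-3.27  7.31  6.12] M [1.602 0.67  0.188] q6 1.066 tau6 0.19 w 0.593 [0.6129 0.048  0.1162]
```

drive_tool:
  targets:
    - [0, 0, 0, 0, 0, 0, 0.7]
    - [0, 0, 0, 0, 0, 0, 1]
    - [0, 0, 0, 0, 0, 0, 1]
    - [0, 0, 0, 0, 0, 0, 1]
    - [0, 0, -0.02, 0, 0, 0, 1]
    - [0, 0, -0.03, 0, 0, 0, 1]
    - [0, 0, -0.04, 0, 0, 0, 1]
    - [0, 0, -0.04, 0, 0, 0, 1]

```text
time: 41.6
tcp_pos: [0.6127, 0.0462, 0.2469]
tcp_rot: [-0.0, 0.535, 0.845, -0.0]
wrist_force: [0.6, 0.0, -0.4]
grip_width: 0.999
```

```bash
python3 s.py; python3 - <<'E'
from h import *
p,_,_=snap('scene','s8'); q,_,_=snap('wrist','w8')
a=cv2.resize(p[185:255,265:365],(560,392),interpolation=cv2.INTER_CUBIC)
cv2.imwrite('pics/end.png',np.hstack([cv2.resize(a,(420,294)),cv2.resize(q,(392,294))])[:,:800])
E
```

```text
t 41.6 yaw 2.0127 F [ 0.63  0.02 -0.41] M [0.005 0.008 0.023] q6 1.068 tau6 -0.0 w 0.999 [0.6127 0.0462 0.2469]
```

View pics/end.png

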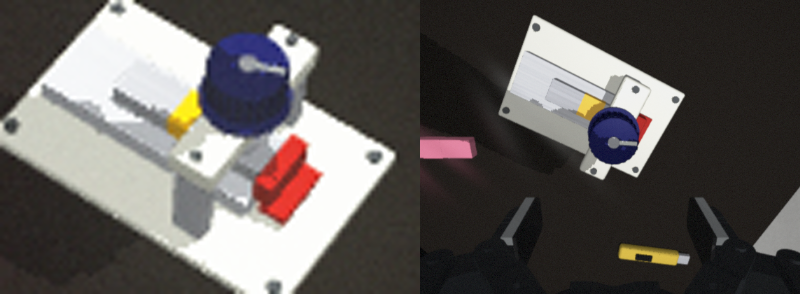

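The final view shows the bar centred on the slab with its end against the stop. The white line has turned by about half a turn, and the gripper is clear.

```bash
python3 -c "from station import r;print(r.hand_in())"
```

```text
the job is handed in; nothing more can be done
None
```

The bar is clamped on the anvil against the red stop and the job is handed in. The clock read about 42 s. No verdict came back, so the outcome rests on my own checks.

- **Bar:** I gripped it at its band, laid it on the anvil, took a fresh hold near its rear end and slid it in slowly. At the stop the arm stalled and its push rose from about 6 N (sliding friction) to 9.7 N. That leaves an estimated 4 N on the stop. The last picture shows the bar centred, square and against the stop.
- **Knob:** I turned it clockwise about 3.1 rad and saw two torque drops, from 0.23 to 0.10 N m and then from 0.24 to 0.10 N m. I went about 0.1 rad past the second drop and let go, so it should rest at two clicks.
- **Bystanders:** The arm never went near the jar, the weight or the knife. The gripper ended clear, with wrist force near zero.

**Not measured or in disagreement:**
- The slip angle and the clamp force could not be read directly. I inferred both from the joint-6 torque.
- My picks from the side and scene cameras differed by about 2 cm, so I relied on the wrist camera.
- While I turned the knob there was a side load of 5–8 N, because the jaws were about 1 mm off its axis.
- I viewed 12 pictures, two over the budget of 10.

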